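# Free a polishing bar from its left-hand keeper nut and balance it on the narrow rest

## Task

The polishing bar is locked in its stand by the toe of a left-hand threaded wing nut: feel that it gives clockwise (seen from above) and back it off about half a turn, until the toe points away from the bar. Then lift the bar a centimetre or two at a trial point to feel which end is heavy, set it back in the stand and let go, take it again at its balance point and lay it level across the small round top of the rest, so that it stays there by itself. The freshly waxed ends of the bar must never touch the bench, and the other things on the bench stay where they are.

Things in the scene. Friction and masses are not known exactly. Their poses are not given: they have to be found in the camera images.
- stand: grey stand, fixed. Origin on the bench under the middle of the bar's place; y along the bar, x from the bar to the nut's post (at x = 100 mm, y 0), z up. Base plate 260 x 190 x 12 mm, x from -80 to 180. Two cradle blocks at y = -63 and 63 (12 mm thick in y, 46 wide) carry the bar's underside 45 mm above the bench, between 6 mm lips 24 mm apart in x
- nut (a joint): turn of the wing nut on its upright left-hand screw, rad. 0: its toe points along the stand's -x over the bar's middle, 2 mm above it (locked). Grows CLOCKWISE seen from above (loosening); the nut climbs 3 mm per rad. Tightening stop at -0.15, loosening stop at 3.3; starts at 0 to 0.25. Friction torque about 0.15 N m; stays where left
- nut_grip (a point): centre of the nut's wing, on the screw's axis, 103 mm above the bench when the nut reads 0; turns with the nut, z up. The wing, a steel bar along this y: 76 mm long, 14 thick, 20 tall (10 above and below this point). Under it a round boss, 32 mm wide, 10 high, then the toe, along this -x: 112 mm long from the axis, 22 wide, 10 thick
- toe_tip (a point): end of the toe, at its mid thickness
- bar: polishing bar, 200 mm long. Origin: middle of the shank's underside; y along the bar, z up. Aluminium shank 16 mm wide, 26 tall, bare for y = -76 to 76. Ends 24 mm long: at +y round felt, 44 mm across; at -y square wood, 44 x 44; both reach 9 mm below the shank. Hidden weights in the ends: mass 0.25 to 0.71 kg, balance point anywhere within 42 mm of the middle
- rest: narrow wooden rest, fixed to the bench: base 90 x 90 x 12 mm, a 22 mm post, and a flat rubber-covered round top of 26 mm diameter, 72 mm above the bench. Origin: on the bench under its middle
- rest_top (a point): centre of the rest's flat round top, 72 mm above the bench. The bar may lie across it in any direction
- table: the bench; its top is at z = 0
- fig1: carved dark-wood figure, about 52 mm across and 100 mm tall, standing; origin under its base; leave it alone
- fig2: carved pale figure, about 52 mm across and 100 mm tall, standing; origin under its base; leave it alone
- fig3: smaller carved figure, 47 mm across and 90 mm tall, standing; origin under its base; leave it alone
- fig4: larger carved figure, 57 mm across and 110 mm tall, standing; origin under its base; leave it alone
- gouge: carving gouge with a wooden handle, 190 mm long, lying on the bench; leave it alone
- tin: closed wax tin, 68 mm across, 45 mm tall; origin under its base; leave it alone
- brush: brush, 180 mm long, lying on the bench; leave it alone
There are look-alikes about, which are no part of the job. Leave any purple look-alike of the bar alone. Leave any blue look-alike of the rest alone.

How it is judged:
By the outcome, as a careful person would: the job done as asked, in the order asked, and still so for the second after the job is handed in, with the robot touching nothing.
It also fails if it takes over 72 s, if anything falls off the work surface, if the arm or the gripper's body presses on something with over 40 N, if the wrist force passes 120 N, or if a joint passes its speed limit or range.

## Robot

A 6-joint arm with a two-finger parallel gripper is mounted at the origin on the work surface. World frame = base frame: x ahead of the robot, y to its left, z up, the work surface at z = 0. Lengths are in m, angles in rad, forces in N, time in s.
With the tool pointing down it reaches from about 0.375 to 0.9 m from the base axis. Payload 3.1 kg.
Tool frame: the origin (TCP) lies midway between the tips of the shut fingers; the grasp point (between the pads) lies 19 mm behind it; z points along the fingers, y is the line along which they close (so a half turn about z gives the same grasp; the last joint's range is limited). The gripper opens to 85 mm and grips with 20 to 120 N. Pads are 22 mm wide; open, the fingers measure 114 mm over their backs; the gripper's body (76 mm by 85 mm) begins 54 mm behind the grasp point. The pads swing forward as they close: fully open they stand 13 mm farther back than shut.
Start: joints at [1.089, 0.527, 1.433, -0, 1.181, -0.178], TCP at [0.187, 0.596, 0.231] pointing down, gripper open.
Joint ranges: [-3.08, 3.08], [-0.75, 2.2], [0.22, 2.44], [-1.43, 4.57], [0, 2.65], [-2.85, 2.85]. Speed limits (rad/s): [2.79, 2.79, 3.14, 3.14, 3.14, 3.14].

## Interface

Orientations are given as a unit quaternion [x, y, z, w].
In Python, from station import manip gives the robot as it stands.
- The arm moves only by the tool move_arm, never from a script. Its argument "increments" is a list that holds one entry, the list of rows, each a list of 5 numbers: the gripper's target within -1 to 1 (shut at 1, half-way at 0, fully open at -1), then the shift along the world's x, y, z in m, then the turn about the world's z in degrees. In form: [[[fingers, dx, dy, dz, twist], ...]]. A call has 1 to 8 rows; each row shifts and turns the commanded pose from where the row before left it; what a row does not reach is not made up. A row lasts 1/10 s, in which the tool goes at most 50 mm and 8.59 degrees, less where a joint would pass 70% of its speed; a pose out of reach is approached as far as the arm can. A call with a gripper value outside its range is refused whole. The fingers move at their own pace and stop on an object; "newtons" is the grip in N (left out, the last holds). Time passes only in rows, so rows that do not move let the fingers close. It gives the time, the measured TCP pose, the force, the opening and the grip force at its end, in the units of the state.
- manip.sense(): the state, without advancing time (a new reading comes with each control period).
- manip.snapshot(name): name is "scene" or "top" or "wrist"; returns a dict with "img" (480x640x3 uint8, red, green, blue), "fx", "fy", "cx", "cy" (pixels), "k1" (the pictures are not rectified: a ray, as slopes to the right and down, at radius r is drawn at 1 + k1 r^2 times it, then the intrinsics apply), "world_to_cam" (4x4, takes a point from world to camera coordinates); the wrist camera has in their place "tool_from_camera" (4x4, takes a point from camera to tool coordinates, whose origin is the TCP and whose axes are the flange's). Camera axes: x right, y down, z forward; pixel columns grow to the right and rows downward; lengths in m; the calibration is good to about 2 mm. A picture is of the moment at which its call begins: read the wrist's pose just before it. There is no depth.
- manip.sign_off(): hands the job in; it is judged then, once.
Trained networks look in the newest picture that a camera, given by its name, has taken for a name from the list of things; names that differ only in an ending like _2 or _b are one class to them, and where a whole thing is asked for, a point or a joint stands for the part that bears it (a point fixed in the world has none). Each returns a list of dicts, best first, with "confidence" (0 to 1); they miss things now and then, are a little off and sometimes report something else, mostly with a low value. They report only what shows in the picture. A call takes as long as a camera call. They do not tell look-alikes from the thing itself.
- manip.spot_in(label, camera): "xyz" ([x, y, z] in m, in world coordinates, good to about 4 mm: the middle of the surface that is visible of it).
- manip.mark_of(label, camera): "xyz" ([x, y, z] in m, in world coordinates, good to about 4 mm: a listed point, or the origin of a listed thing).
The state is a dict: "t": time; "q": joint angles; "qd": joint speeds; "tau": joint torques, N m; "tcp_pos": TCP position; "tool_rot": TCP orientation; "force": force on the tool from outside, world axes, zero at the start; "ft_torque": the same for the moment, N m; "finger_gap": opening from 0.0 (shut) to 1.0 (fully open); "gripper_force": force on a finger pad.
Only numpy, scipy, OpenCV 4.12 (cv2) and the standard library are available. Lean on these libraries where they do the work, as an engineer would, in place of code of your own. Each camera call takes 0.05 s, during which the arm holds its last target. There are 200 camera calls.

## Working session

There is one attempt and no reset: what is moved stays moved. The work goes in short steps, Python scripts to look and compute and a tool call to move; the robot and the scene stay as the last step left them, time stands still between calls to the robot, and variables do not carry over. Pictures are saved under pics/ and viewed, at most 10 in all, crops included, and the job is handed in when it is done.

Besides the shell and the picture viewer there is one more tool, called after "Emit:" as a command line: name --argument value ..., lists and objects as JSON in quotes. move_arm: Moves the arm, as the interface text tells. Its arguments: {"type":"object","properties":{"increments":{"type":"array","items":{"type":"array","items":{"type":"array","items":{"type":"number"}}}},"newtons":{"type":"number"}},"required":["increments"]}

```bash
ls; mkdir -p pics; cat > h.py <<'E'
from station import manip
import numpy as np, cv2
def save(c,n,crop=None,s=1):
    d=manip.snapshot(c); im=d["img"][:,:,::-1]
    if crop: x0,y0,x1,y1=crop; im=im[y0:y1,x0:x1]
    if s!=1: im=cv2.resize(im,None,fx=s,fy=s,interpolation=cv2.INTER_CUBIC)
    cv2.imwrite("pics/"+n+".png",im); return d
def proj(d,p):
    c=(d["world_to_cam"]@np.append(p,1))[:3]; u=c[:2]/c[2]; u=u*(1+d["k1"]*(u@u))
    return np.array([d["fx"]*u[0]+d["cx"],d["fy"]*u[1]+d["cy"]]).round(0)
E
python3 - <<'E'
from h import *
s=manip.sense(); print(s)
for c in("top","scene"):
    d=save(c,c+"1")
    for l in ["stand","nut_grip","toe_tip","bar","rest","rest_top","fig1","fig2","fig3","fig4","gouge","tin","brush"]:
        for r in manip.mark_of(l,c)[:3]:
            print(c,l,np.round(r["xyz"],3),round(r["confidence"],2),proj(d,r["xyz"]))
E
```

```text
pics
{'t': 0.0, 'q': array([ 1.08846081e+00,  5.28493457e-01,  1.43390613e+00, -2.34255854e-07,
        1.18144127e+00, -1.78501982e-01]), 'qd': array([ 6.39085328e-04, -6.70639203e-04, -3.80148751e-05,  1.62654625e-03,
       -2.37420341e-05, -1.17355377e-03]), 'tau': array([ 5.37835632e-06, -4.42350805e+01, -1.78026634e+01, -2.96922262e-04,
        8.52860481e-03,  1.76902478e-05]), 'tcp_pos': array([0.18661606, 0.59572278, 0.23031567]), 'tool_rot': array([ 1.51332961e-01,  9.88482206e-01, -1.06333153e-03, -3.64600567e-04]), 'force': array([-0.51414491,  0.34371813,  1.06269561]), 'ft_torque': array([0.02679082, 0.04190665, 0.00822772]), 'gripper_force': 0.0, 'finger_gap': 0.9973351983653892}
top stand [ 0.53  -0.218 -0.001] 0.84 [384. 213.]
top nut_grip [ 0.625 -0.201  0.104] 0.95 [378. 168.]
top toe_tip [ 0.512 -0.214  0.081] 0.97 [387. 213.]
top toe_tip [ 0.409 -0.431 -0.002] 0.31 [470. 250.]
top bar [ 0.255 -0.321  0.01 ] 0.87 [438. 312.]
top bar [ 0.526 -0.219  0.044] 0.6 [387. 211.]
top rest [0.442 0.225 0.   ] 0.97 [221. 262.]
top rest [ 0.602  0.276 -0.001] 0.85 [198. 205.]
[... 1511 characters left out ...]
e fig1 [ 0.406  0.016 -0.003] 0.63 [318. 224.]
scene fig1 [ 0.71  -0.019  0.002] 0.6 [392. 313.]
scene fig2 [ 0.698 -0.398 -0.   ] 0.98 [253. 422.]
scene fig2 [ 0.406  0.016 -0.003] 0.63 [318. 224.]
scene fig2 [ 0.71  -0.019  0.002] 0.6 [392. 313.]
scene fig3 [ 0.698 -0.398 -0.   ] 0.98 [253. 422.]
scene fig3 [ 0.406  0.016 -0.003] 0.63 [318. 224.]
scene fig3 [ 0.71  -0.019  0.002] 0.6 [392. 313.]
scene fig4 [ 0.698 -0.398 -0.   ] 0.98 [253. 422.]
scene fig4 [ 0.406  0.016 -0.003] 0.63 [318. 224.]
scene fig4 [ 0.71  -0.019  0.002] 0.6 [392. 313.]
scene gouge [0.417 0.424 0.003] 0.65 [427. 155.]
scene tin [0.648 0.448 0.001] 0.82 [495. 198.]
scene brush [ 0.529 -0.48   0.005] 0.77 [173. 381.]
```

View pics/top1.png

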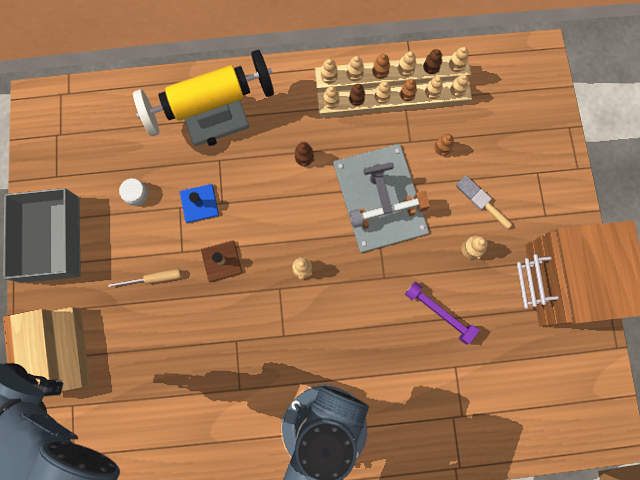

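```bash
python3 - <<'E'
import cv2,numpy as np
t=cv2.imread("pics/top1.png");s=cv2.imread("pics/scene1.png")
a=cv2.resize(t[140:340,330:500],(510,600));b=cv2.resize(t[170:290,160:260],(290,348))
c=np.zeros((600,800,3),np.uint8);c[:,:510]=a;c[:348,510:800]=b
cv2.imwrite("pics/crop1.png",c)
E
```

```text
(no output)
```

View pics/crop1.png

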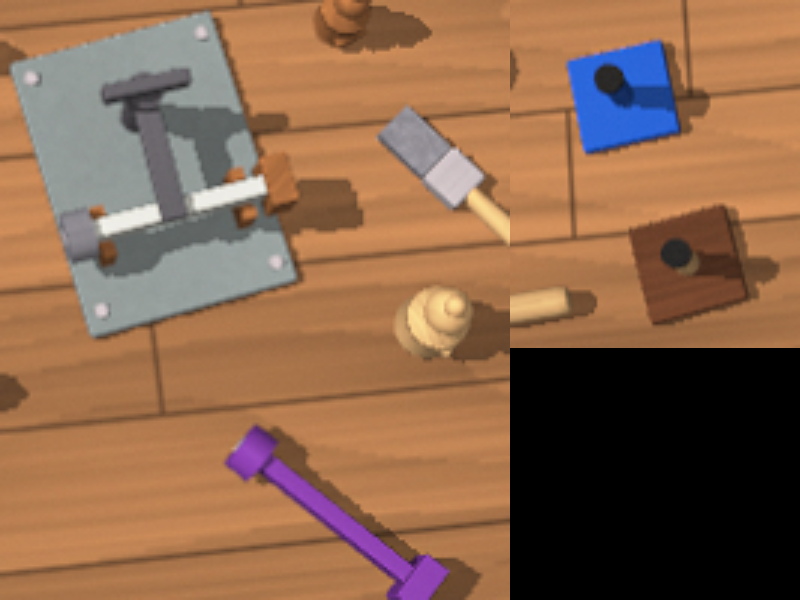

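View pics/scene1.png

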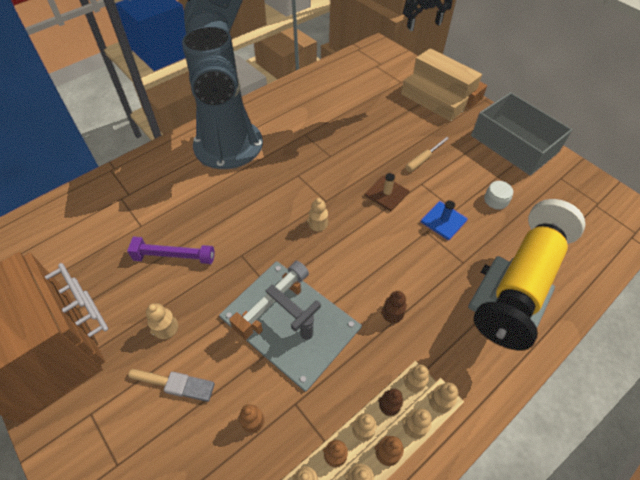

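The bar is the white-shanked one held in the grey stand at top (387,211). The purple bar at (438,312) is the look-alike. The rest is the brown one at (221,262), and the blue one at (198,205) is the look-alike. The enlarged crop confirms both. The felt end (+y) is at (357,217) and the wood end at (424,203). I'll move towards the nut now.

Emit:
move_arm --increments '[[[-1,0.02,-0.045,0.005,-8],[-1,0.02,-0.045,0.005,-8],[-1,0.02,-0.045,0.005,-8],[-1,0.02,-0.045,0.005,-8],[-1,0.02,-0.045,0,-8],[-1,0.02,-0.045,0,-8],[-1,0.02,-0.045,0,-8],[-1,0.02,-0.045,0,-8]]]'

```text
t: 2.2
tcp_pos: [0.3475, 0.2347, 0.2517]
tool_rot: [0.654, 0.756, 0.001, 0.0]
force: [0.3, 0.8, 0.5]
finger_gap: 1.0
gripper_force: 0.0
```

Emit:
move_arm --increments '[[[-1,0.02,-0.045,0,0],[-1,0.02,-0.045,0,0],[-1,0.02,-0.045,0,0],[-1,0.02,-0.045,0,0],[-1,0.02,-0.045,0,0],[-1,0.02,-0.045,0,0],[-1,0.02,-0.045,0,0],[-1,0.02,-0.045,0,0]]]'

```text
t: 3.0
tcp_pos: [0.5075, -0.1258, 0.2515]
tool_rot: [0.652, 0.758, 0.0, 0.0]
force: [1.4, 0.6, 1.0]
finger_gap: 1.002
gripper_force: 0.0
```

```bash
cat >> h.py <<'E'
from scipy.spatial.transform import Rotation as R
def unproj(d,px,z,cw=None):
    uv=(np.array(px,float)-[d["cx"],d["cy"]])/[d["fx"],d["fy"]]; u=uv.copy()
    for _ in range(20): u=uv/(1+d["k1"]*(u@u))
    T=np.linalg.inv(d["world_to_cam"]) if cw is None else cw
    r=T[:3,:3]@[u[0],u[1],1]; o=T[:3,3]; return (o+r*(z-o[2])/r[2])
def wrist(n):
    s=manip.sense(); d=save("wrist",n); T=np.eye(4); T[:3,:3]=R.from_quat(s["tool_rot"]).as_matrix(); T[:3,3]=s["tcp_pos"]
    d["cw"]=T@d["tool_from_camera"]; d["world_to_cam"]=np.linalg.inv(d["cw"]); return d
def st():
    s=manip.sense(); ya=np.degrees(np.arctan2(*R.from_quat(s["tool_rot"]).as_matrix()[[1,0],1]))
    print("t",round(s["t"],2),"tcp",s["tcp_pos"].round(4),"yang",ya.round(2),"F",s["force"].round(1),"M",s["ft_torque"].round(3),"gap",round(s["finger_gap"],3),"gf",round(s["gripper_force"],1),"q",s["q"].round(2))
E
python3 - <<'E'
from h import *
st()
d=manip.snapshot("top")
P=[unproj(d,p,0.012)[:2] for p in [(334,160.7),(400,144),(429.3,234),(362,252)]]
print(np.round(P,3))
a=P[0]-P[3];b=P[1]-P[2];c=P[0]-P[1];e=P[3]-P[2]
f=lambda v:np.degrees(np.arctan2(v[1],v[0])).round(1)
print(f(a),f(b),f(c)-90,f(e)-90, [np.linalg.norm(v).round(3) for v in (a,b,c,e)])
E
```

```text
t 3.0 tcp [ 0.5075 -0.1258  0.2515] yang 8.55 F [1.4 0.6 1. ] M [-0.017 -0.011 -0.001] gap 1.002 gf 0.0 q [-0.46  0.36  1.66  0.    1.11 -0.61]
[[ 0.686 -0.099]
 [ 0.716 -0.283]
 [ 0.46  -0.327]
 [ 0.43  -0.146]]
10.3 9.9 9.200000000000003 9.299999999999997 [np.float64(0.26), np.float64(0.259), np.float64(0.186), np.float64(0.184)]
```

Emit:
move_arm --increments '[[[-1,0.03,-0.025,0.02,0],[-1,0.03,-0.025,0.02,0],[-1,0.025,-0.025,0.02,0],[-1,0,0,0,0]]]'

```text
t: 3.45
tcp_pos: [0.5964, -0.2029, 0.3144]
tool_rot: [0.653, 0.757, 0.001, 0.005]
force: [-0.8, -0.3, 0.4]
finger_gap: 1.003
gripper_force: 0.0
```

```bash
python3 - <<'E'
from h import *
st(); d=wrist("w1")
for k in range(2):
  if k: d=wrist("w1b")
  for l in ["stand","nut_grip","toe_tip","bar"]:
    for r in manip.mark_of(l,"wrist")[:2]: print(l,np.round(r["xyz"],4),round(r["confidence"],2),proj(d,r["xyz"]))
E
```

```text
t 3.45 tcp [ 0.5964 -0.2029  0.3144] yang 8.47 F [-0.8 -0.3  0.4] M [-0.011 -0.011 -0.012] gap 1.003 gf 0.0 q [-0.5   0.45  1.32 -0.    1.35 -0.65]
stand [ 0.5235 -0.2172  0.003 ] 0.8 [257. 183.]
nut_grip [ 0.6216 -0.2029  0.1022] 0.64 [342. 201.]
toe_tip [ 0.5117 -0.2143  0.0755] 0.66 [235. 191.]
bar [ 0.5275 -0.2228  0.046 ] 0.85 [254. 195.]
bar [ 0.2581 -0.3249  0.0076] 0.76 [ 46. 236.]
stand [ 0.5248 -0.218  -0.0006] 0.63 [265. 191.]
stand [ 0.6213 -0.2022  0.1013] 0.38 [349. 210.]
nut_grip [ 0.6236 -0.202   0.1045] 0.84 [352. 211.]
toe_tip [ 0.5133 -0.21    0.0753] 0.79 [244. 196.]
bar [ 0.5272 -0.225   0.0483] 0.72 [260. 206.]
bar [ 0.2559 -0.3266  0.0049] 0.67 [ 53. 243.]
```

View pics/w1.png

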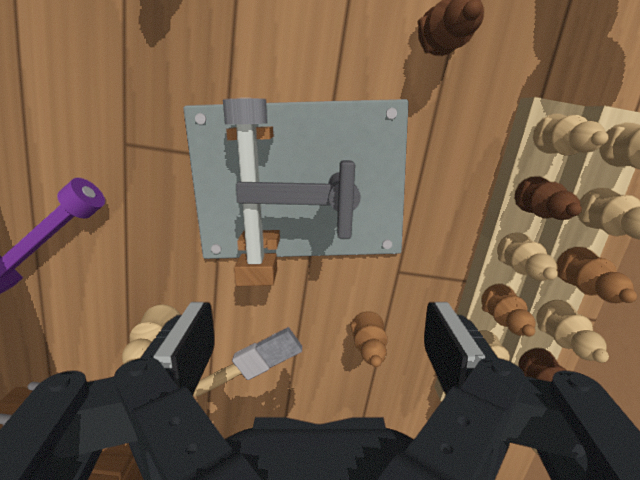

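```bash
python3 - <<'E'
from h import *
st(); d=wrist("w2"); im=d["img"].astype(int)
c=proj(d,[0.623,-0.2015,0.113]); print(c)
x,y=c.astype(int); g=im.sum(2)/3
m=((g<95)&(im.max(2)-im.min(2)<30)).astype(np.uint8); m[:, :x-14]=0; m[:,x+14:]=0; m[:y-60]=0; m[y+60:]=0
m=cv2.morphologyEx(m,cv2.MORPH_OPEN,np.ones((5,5),np.uint8))
n,l,s,ce=cv2.connectedComponentsWithStats(m); k=1+s[1:,4].argmax(); print(s[k],ce[k])
b=cv2.minAreaRect(np.argwhere(l==k)[:,::-1].astype(np.float32)); print(b)
bp=cv2.boxPoints(b); W=[unproj(d,p,.113)[:2] for p in bp]; print(np.round(W,4),np.mean(W,0).round(4))
cv2.imwrite("pics/z.png",cv2.resize(im[y-80:y+80,x-160:x+60,::-1].astype(np.uint8),None,fx=3,fy=3))
# plate corners
p=((abs(im[:,:,0]-im[:,:,1])<25)&(g>85)&(g<160)&(im[:,:,2]>im[:,:,0])).astype(np.uint8)
p=cv2.morphologyEx(p,cv2.MORPH_OPEN,np.ones((5,5),np.uint8))
cs=max(cv2.findContours(p,0,2)[0],key=cv2.contourArea); q=cv2.boxPoints(cv2.minAreaRect(cs)); print(cv2.minAreaRect(cs))
W=np.array([unproj(d,v,.012)[:2] for v in cv2.approxPolyDP(cv2.convexHull(cs),8,True)[:,0]]);print(W.round(4))
E
```

```text
t 3.95 tcp [ 0.5915 -0.198   0.3111] yang 8.62 F [ 0.3  0.4 -0.6] M [-0.075  0.025 -0.005] gap 1.007 gf 0.0 q [-0.5   0.45  1.34  0.    1.35 -0.65]
[350. 211.]
[336 173  16  61 680] [343.05441176 203.12941176]
((342.106201171875, 202.90708923339844), (14.700702667236328, 60.864898681640625), 3.814074993133545)
[[ 0.6097 -0.2259]
 [ 0.604  -0.167 ]
 [ 0.6176 -0.1658]
 [ 0.6241 -0.2248]] [ 0.6138 -0.1959]
((338.5, 184.5), (153.0, 149.0), 90.0)
[[ 0.6855 -0.0954]
 [ 0.717  -0.2784]
 [ 0.6212 -0.2956]
 [ 0.5279 -0.2141]
 [ 0.5274 -0.1227]]
```

View pics/z.png

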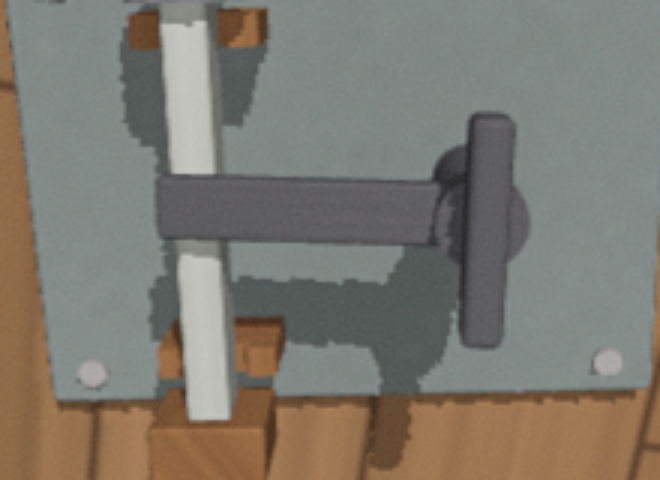

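The crop shows the wing from (354,169) to (351,247) and the toe over the bar. That puts the nut axis near (0.6235,-0.200), the nut yaw at 6.4° and the stand yaw at 9.8°, so the nut reads about 0.06.

Emit:
move_arm --increments '[[[-1,0.016,-0.001,-0.035,-2.2],[-1,0.016,-0.001,-0.04,0],[-1,0,0,-0.04,0],[-1,0,0,-0.04,0],[-1,0,0,-0.03,0],[-1,0,0,-0.02,0],[-1,0,0,-0.01,0],[-1,0,0,0,0]]]'

```text
t: 4.8
tcp_pos: [0.6231, -0.2002, 0.0949]
tool_rot: [0.667, 0.745, -0.0, -0.001]
force: [-0.4, 0.3, -0.1]
finger_gap: 0.998
gripper_force: 0.0
```

Emit:
move_arm --increments '[[[1,0,0,0,0],[1,0,0,0,0],[1,0,0,0,0],[1,0,0,0,0],[1,0,0,0,0],[1,0,0,0,0],[1,0,0,0,0]]]' --newtons 80

```text
t: 5.5
tcp_pos: [0.6241, -0.2007, 0.0972]
tool_rot: [0.666, 0.746, -0.0, 0.0]
force: [-1.5, 0.0, 6.0]
finger_gap: 0.14
gripper_force: 79.3
```

```bash
python3 -c "
from h import *
st()"
```

```text
t 5.5 tcp [ 0.6241 -0.2007  0.0972] yang 6.42 F [-1.5  0.   6. ] M [0.119 0.269 0.153] gap 0.14 gf 79.3 q [-0.48  0.73  1.46 -0.    0.96 -0.59]
```

Emit:
move_arm --increments '[[[1,0,0,0.001,0],[1,0,0,0.0005,-4],[1,0,0,0.0002,-4],[1,0,0,0.0002,-4]]]'

```text
t: 5.9
tcp_pos: [0.6239, -0.2008, 0.0979]
tool_rot: [0.742, 0.671, -0.0, 0.0]
force: [0.6, -0.1, 0.9]
finger_gap: 0.137
gripper_force: 78.8
```

```bash
python3 -c "
from h import *
st()"
```

```text
t 5.9 tcp [ 0.6239 -0.2008  0.0979] yang -5.74 F [ 0.6 -0.1  0.9] M [-0.04   0.06   0.125] gap 0.137 gf 78.8 q [-0.48  0.73  1.46 -0.    0.96 -0.38]
```

It gives clockwise, at about 0.13 N m. I'll carry on.

Emit:
move_arm --increments '[[[1,0,0,0.0004,-8],[1,0,0,0.0004,-8],[1,0,0,0.0004,-8],[1,0,0,0.0004,-8],[1,0,0,0.0005,-8],[1,0,0,0.0004,-8],[1,0,0,0.0004,-8],[1,0,0,0.0004,-8]]]'

```text
t: 6.7
tcp_pos: [0.6234, -0.2004, 0.1013]
tool_rot: [0.985, 0.174, -0.001, -0.0]
force: [-1.4, 0.5, 2.0]
finger_gap: 0.141
gripper_force: 78.9
```

Emit:
move_arm --increments '[[[1,0,0,0.0004,-8],[1,0,0,0.0004,-8],[1,0,0,0.0004,-8],[1,0,0,0.0004,-8],[1,0,0,0.0005,-8],[1,0,0,0.0004,-8],[1,0,0,0.0004,-8],[1,0,0,0.0004,-8]]]'

```text
t: 7.5
tcp_pos: [0.6236, -0.1998, 0.1046]
tool_rot: [0.927, -0.374, -0.001, -0.0]
force: [-0.3, 2.5, 2.8]
finger_gap: 0.138
gripper_force: 79.0
```

Emit:
move_arm --increments '[[[1,0,0,0.0004,-8],[1,0,0,0.0004,-8],[1,0,0,0.0004,-8],[1,0,0,0.0004,-8],[1,0,0,0.0002,-4],[1,0,0,0,0]]]'

```text
t: 8.1
tcp_pos: [0.6239, -0.1996, 0.1065]
tool_rot: [0.768, -0.64, -0.001, -0.001]
force: [-0.4, 3.2, 2.1]
finger_gap: 0.14
gripper_force: 79.0
```

```bash
python3 -c "
from h import *
st()"
```

```text
t 8.1 tcp [ 0.6239 -0.1996  0.1065] yang -169.62 F [-0.4  3.2  2.1] M [ 0.529 -0.023 -0.064] gap 0.14 gf 79.0 q [-0.48  0.72  1.45  0.    0.97  2.48]
```

Emit:
move_arm --increments '[[[-1,0,0,0,0],[-1,0,0,0,0],[-1,0,0,0,0],[-1,0,0,0.03,0],[-1,0,0,0.03,8],[-1,-0.02,-0.003,0.03,8],[-1,-0.02,-0.003,0.03,8],[-1,-0.02,-0.004,0.03,8]]]'

```text
t: 8.9
tcp_pos: [0.5631, -0.2108, 0.2576]
tool_rot: [0.916, -0.401, -0.0, 0.0]
force: [0.1, -0.1, -0.3]
finger_gap: 1.001
gripper_force: 0.0
```

Emit:
move_arm --increments '[[[-1,-0.02,-0.003,0,8],[-1,-0.018,-0.004,0,8],[-1,0,0,0,8],[-1,0,0,0,8],[-1,0,0,0,8],[-1,0,0,0,8],[-1,0,0,0,8],[-1,0,0,0,8]]]'

```text
t: 9.7
tcp_pos: [0.5258, -0.2179, 0.2566]
tool_rot: [0.989, 0.145, -0.0, 0.0]
force: [0.3, -0.3, 0.4]
finger_gap: 1.001
gripper_force: 0.0
```

Emit:
move_arm --increments '[[[-1,0,0,0,8],[-1,0,0,0,8],[-1,0,0,0,8],[-1,0,0,0,8],[-1,0,0,0,8],[-1,0,0,0,8],[-1,0,0,0,8],[-1,0,0,0,8]]]'

```text
t: 10.5
tcp_pos: [0.5258, -0.2179, 0.2566]
tool_rot: [0.762, 0.648, -0.0, 0.0]
force: [-0.1, -0.6, -0.3]
finger_gap: 1.002
gripper_force: 0.0
```

Emit:
move_arm --increments '[[[-1,0,0,0,8],[-1,0,0,0,8],[-1,0,0,0,3],[-1,0,0,0,0],[-1,0,0,0,0]]]'

```text
t: 11.0
tcp_pos: [0.5259, -0.2178, 0.2566]
tool_rot: [0.647, 0.762, -0.0, 0.0]
force: [0.6, -0.1, 0.6]
finger_gap: 1.002
gripper_force: 0.0
```

```bash
python3 - <<'E'
from h import *
st(); d=wrist("w3")
for l in ["stand","nut_grip","toe_tip","bar","bar","rest","rest_top"]:
    for c in ("wrist","top"):
      if l=="bar" and c=="wrist": d=wrist("w3")
      for r in manip.mark_of(l,c)[:2]: print(c,l,np.round(r["xyz"],4),round(r["confidence"],2),proj(d,r["xyz"]) if c=="wrist" else "")
E
```

```text
t 11.0 tcp [ 0.5259 -0.2178  0.2566] yang 9.32 F [ 0.6 -0.1  0.6] M [-0.008 -0.008  0.003] gap 1.002 gf 0.0 q [-0.59  0.42  1.55 -0.    1.17 -0.75]
wrist stand [ 0.525  -0.2181 -0.0014] 0.86 [318. 190.]
top stand [ 0.5236 -0.2185 -0.002 ] 0.69 
wrist nut_grip [ 0.6219 -0.2036  0.1128] 0.88 [438. 219.]
wrist toe_tip [ 0.7359 -0.1789  0.0878] 0.6 [560. 205.]
top toe_tip [ 0.5125 -0.2175  0.0791] 0.48 
wrist bar [ 0.5235 -0.2202  0.0431] 0.61 [316. 201.]
wrist bar [ 0.2558 -0.3238  0.0045] 0.57 [ 73. 244.]
top bar [ 0.5265 -0.2201  0.0424] 0.88 
top bar [ 0.2557 -0.3227  0.0096] 0.71 
wrist bar [ 0.2558 -0.3257  0.0069] 0.9 [ 72. 246.]
wrist bar [ 0.5255 -0.2236  0.0444] 0.74 [317. 205.]
top bar [ 0.5265 -0.2201  0.0424] 0.88 
top bar [ 0.2557 -0.3227  0.0096] 0.71 
top rest [ 0.6042  0.2731 -0.0029] 0.68 
top rest [ 0.4101 -0.4287 -0.003 ] 0.64 
top rest_top [ 0.7102 -0.0149  0.0046] 0.24
```

View pics/w3.png

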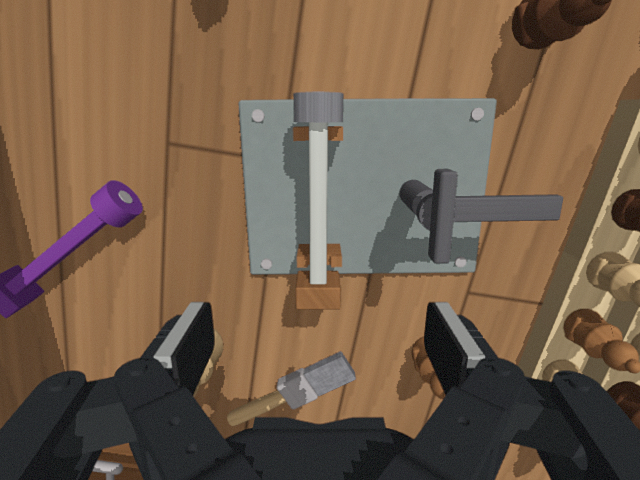

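The toe now points away from the bar, with its tip at (560,207). The bar lies in the stand from (318,95) to (318,308). I'll go down to its middle for the trial lift.

Emit:
move_arm --increments '[[[-1,0,-0.001,-0.04,0.3],[-1,0,0,-0.045,0],[-1,0,0,-0.045,0],[-1,0,0,-0.04,0],[-1,0,0,-0.025,0],[-1,0,0,-0.0115,0],[-1,0,0,0,0],[-1,0,0,0,0]]]'

```text
t: 12.65
tcp_pos: [0.5268, -0.2192, 0.051]
tool_rot: [0.645, 0.764, 0.0, 0.001]
force: [0.6, 0.1, 0.2]
finger_gap: 0.999
gripper_force: 0.0
```

```bash
cat >> h.py <<'E'
def ft(n=10):
    A=[]
    for _ in range(n):
        manip.snapshot("wrist"); s=manip.sense(); A.append(np.r_[s["force"],s["ft_torque"]])
    A=np.array(A); print("mean",A.mean(0).round(3),"sd",A.std(0).round(3)); return A.mean(0)
E
python3 -c "
from h import *
st();np.save('b0',ft(10))"
```

```text
t 12.65 tcp [ 0.5268 -0.2192  0.051 ] yang 9.7 F [0.6 0.1 0.2] M [-0.028  0.004  0.077] gap 0.999 gf 0.0 q [-0.59  0.72  1.7  -0.    0.72 -0.76]
mean [-0.026 -0.028  0.237  0.017  0.008 -0.002] sd [0.517 0.579 0.398 0.022 0.036 0.044]
```

Emit:
move_arm --increments '[[[1,0,0,0,0],[1,0,0,0,0],[1,0,0,0,0],[1,0,0,0,0],[1,0,0,0,0],[1,0,0,0,0],[1,0,0,0,0]]]' --newtons 70

```text
t: 13.85
tcp_pos: [0.526, -0.2187, 0.0503]
tool_rot: [0.645, 0.764, 0.0, 0.0]
force: [-0.3, 0.3, 2.6]
finger_gap: 0.168
gripper_force: 70.0
```

```bash
python3 -c "
from h import *
st()"
```

```text
t 13.85 tcp [ 0.526  -0.2187  0.0503] yang 9.69 F [-0.3  0.3  2.6] M [ 0.018  0.016 -0.024] gap 0.168 gf 70.0 q [-0.59  0.72  1.71  0.    0.72 -0.76]
```

Emit:
move_arm --increments '[[[1,0,0,0.003,0],[1,0,0,0.004,0],[1,0,0,0.004,0],[1,0,0,0.003,0],[1,0,0,0,0],[1,0,0,0,0],[1,0,0,0,0]]]'

```text
t: 14.55
tcp_pos: [0.5258, -0.2186, 0.064]
tool_rot: [0.645, 0.764, -0.0, -0.0]
force: [-0.1, -0.6, -3.6]
finger_gap: 0.168
gripper_force: 69.3
```

```bash
python3 -c "
from h import *
st();m=ft(14)-np.load('b0')
a=np.radians(9.8);x=np.array([np.cos(a),np.sin(a)]);y=np.array([-x[1],x[0]])
print('W',-m[2],'Mx',m[3:5]@x,'My',m[3:5]@y,'off y',(m[3:5]@x)/m[2]);save('wrist','w4');st()"
```

```text
t 14.55 tcp [ 0.5258 -0.2186  0.064 ] yang 9.69 F [-0.1 -0.6 -3.6] M [ 0.072  0.017 -0.012] gap 0.168 gf 69.3 q [-0.59  0.7   1.7  -0.    0.75 -0.76]
mean [-5.800e-02  0.000e+00 -3.341e+00  6.500e-02  1.300e-02  3.000e-03] sd [0.421 0.539 0.578 0.033 0.02  0.024]Traceback (most recent call last):
  File "<string>", line 3, in <module>
    st();m=ft(14)-np.load('b0')
                  ~~~~~~~^^^^^^
    fid = stack.enter_context(open(os.fspath(file), "rb"))
                              ~~~~^^^^^^^^^^^^^^^^^^^^^^^
FileNotFoundError: [Errno 2] No such file or directory: 'b0'
```

The bar weighs about 3.6 N and the wood end (-y) is heavier, with the balance near y = -13 mm. I'll set it back and let go.

Emit:
move_arm --increments '[[[1,0,0,-0.005,0],[1,0,0,-0.005,0],[1,0,0,-0.003,0],[1,0,0,-0.001,0],[1,0,0,0,0],[-1,0,0,0,0],[-1,0,0,0,0],[-1,0,0,0,0]]]'

```text
t: 16.05
tcp_pos: [0.5263, -0.2189, 0.0503]
tool_rot: [0.645, 0.764, 0.0, 0.001]
force: [0.0, 0.3, -0.2]
finger_gap: 0.669
gripper_force: 0.0
```

Emit:
move_arm --increments '[[[-1,0,0,0.01,0],[-1,0.001,-0.006,0.005,0],[-1,0.001,-0.007,0,0],[-1,0,0,-0.005,0],[-1,0,0,-0.01,0],[-1,0,0,0,0],[-1,0,0,0,0]]]'

```text
t: 16.75
tcp_pos: [0.5272, -0.2311, 0.0491]
tool_rot: [0.645, 0.764, -0.0, -0.001]
force: [0.7, -0.3, -0.5]
finger_gap: 1.0
gripper_force: 0.0
```

```bash
python3 -c "
from h import *
st();np.save('b0.npy',ft(14));save('wrist','w4')"
```

```text
t 16.75 tcp [ 0.5272 -0.2311  0.0491] yang 9.69 F [ 0.7 -0.3 -0.5] M [0.021 0.025 0.038] gap 1.0 gf 0.0 q [-0.61  0.73  1.69  0.    0.73 -0.78]
mean [ 0.029  0.064 -0.091 -0.005  0.006  0.009] sd [0.441 0.489 0.415 0.03  0.027 0.02 ]
```

View pics/w4.png

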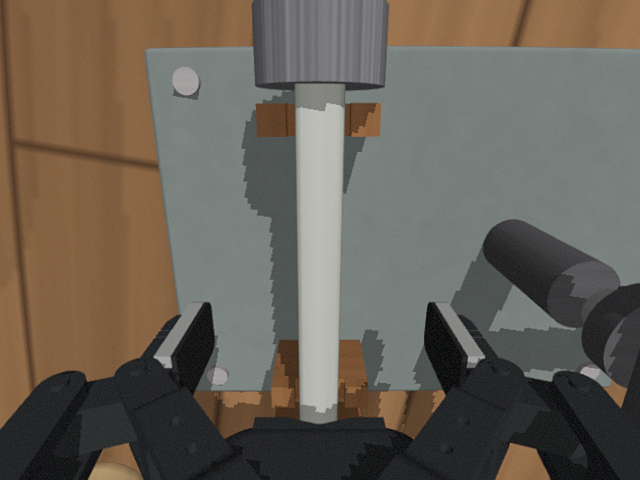

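The bar is seated back in the stand with its shank centred between the fingers. Combining both baselines puts the balance near -16 mm, so I'll shift 3 mm more and take it.

Emit:
move_arm --increments '[[[-1,0.0005,-0.003,0.001,0],[1,0,0,0,0],[1,0,0,0,0],[1,0,0,0,0],[1,0,0,0,0],[1,0,0,0,0],[1,0,0,0,0],[1,0,0,0,0]]]'

```text
t: 18.3
tcp_pos: [0.5284, -0.2346, 0.0513]
tool_rot: [0.645, 0.764, -0.0, 0.0]
force: [-1.0, 0.5, 2.6]
finger_gap: 0.17
gripper_force: 69.7
```

Emit:
move_arm --increments '[[[1,0,0,0.004,0],[1,0,0,0.005,0],[1,0,0,0.005,0],[1,0,0,0.003,0],[1,0,0,0,0],[1,0,0,0,0],[1,0,0,0,0],[1,0,0,0,0]]]'

```text
t: 19.1
tcp_pos: [0.5283, -0.2346, 0.0679]
tool_rot: [0.645, 0.764, -0.0, -0.0]
force: [-0.5, 0.5, -3.9]
finger_gap: 0.165
gripper_force: 69.2
```

```bash
python3 -c "
from h import *
st();m=ft(25);m[3:]-=[.004,.006,.004];m[2]-=.05
a=np.radians(9.8);x=np.array([np.cos(a),np.sin(a)])
print('W',-m[2],'Mx',m[3:5]@x,'off y',(m[3:5]@x)/m[2]);st()"
```

```text
t 19.1 tcp [ 0.5283 -0.2346  0.0679] yang 9.69 F [-0.5  0.5 -3.9] M [-0.023  0.004  0.043] gap 0.165 gf 69.2 q [-0.61  0.7   1.68  0.    0.77 -0.78]
mean [ 0.059 -0.023 -3.36   0.005 -0.     0.007] sd [0.491 0.476 0.578 0.031 0.031 0.028]
W 3.4095907273915387 Mx 0.0002819877138544387 off y -8.270427051230562e-05
t 20.35 tcp [ 0.5284 -0.2346  0.0681] yang 9.69 F [-0.2 -0.1 -3.7] M [0.028 0.028 0.002] gap 0.165 gf 69.2 q [-0.61  0.7   1.68  0.    0.77 -0.78]
```

It balances at this grip within about 2 mm, so I'll lift it clear and carry it over.

Emit:
move_arm --increments '[[[1,0,0,0.02,0],[1,0,0,0.035,0],[1,0,0,0.035,0],[1,0,0.01,0.02,0],[1,-0.005,0.03,0,0],[1,-0.01,0.035,0,0],[1,-0.01,0.035,0,0],[1,-0.01,0.035,0,0]]]'

```text
t: 21.15
tcp_pos: [0.4927, -0.0884, 0.1782]
tool_rot: [0.645, 0.764, 0.0, 0.0]
force: [0.0, 0.5, -3.1]
finger_gap: 0.172
gripper_force: 69.2
```

Emit:
move_arm --increments '[[[1,-0.01,0.035,0,0],[1,-0.01,0.035,0,0],[1,-0.01,0.035,0,0],[1,-0.01,0.03,0,0],[1,-0.005,0.015,0,0],[1,0,0,0,0],[1,0,0,0,0]]]'

```text
t: 21.85
tcp_pos: [0.4488, 0.0603, 0.1783]
tool_rot: [0.644, 0.765, 0.0, 0.001]
force: [0.8, -0.5, -3.5]
finger_gap: 0.169
gripper_force: 69.2
```

```bash
python3 - <<'E'
from h import *
st()
for k in range(2):
  d=wrist("w5")
  manip.snapshot("top"); manip.snapshot("scene")
  for l in ["rest_top","rest"]:
   for c in ("wrist","top","scene"):
    for r in manip.mark_of(l,c)[:2]: print(c,l,np.round(r["xyz"],4),round(r["confidence"],2),proj(d,r["xyz"]) if c=="wrist" else "")
E
```

```text
t 21.85 tcp [0.4488 0.0603 0.1783] yang 9.76 F [ 0.8 -0.5 -3.5] M [-0.012  0.044 -0.004] gap 0.169 gf 69.2 q [-0.11  0.38  1.91 -0.    0.85 -0.28]
top rest_top [0.6073 0.2706 0.0691] 0.89 
top rest_top [0.4469 0.2273 0.0716] 0.77 
scene rest_top [0.4451 0.2261 0.0709] 0.98 
scene rest_top [0.6042 0.2755 0.0739] 0.65 
top rest [ 0.4419  0.2223 -0.0034] 0.97 
top rest [ 6.037e-01  2.763e-01 -2.000e-04] 0.61 
scene rest [ 6.050e-01  2.749e-01 -6.000e-04] 0.97 
scene rest [0.4481 0.2315 0.0013] 0.84 
top rest_top [0.6032 0.2716 0.0707] 0.9 
top rest_top [0.4452 0.2257 0.0743] 0.71 
scene rest_top [0.6056 0.2743 0.0703] 0.89 
scene rest_top [0.4465 0.2268 0.0722] 0.73 
top rest [ 6.026e-01  2.748e-01 -1.000e-04] 0.97 
top rest [ 0.4401  0.2206 -0.0036] 0.65 
scene rest [0.6057 0.2737 0.0016] 0.92 
scene rest [ 4.487e-01  2.319e-01 -1.000e-04] 0.69
```

View pics/w5.png

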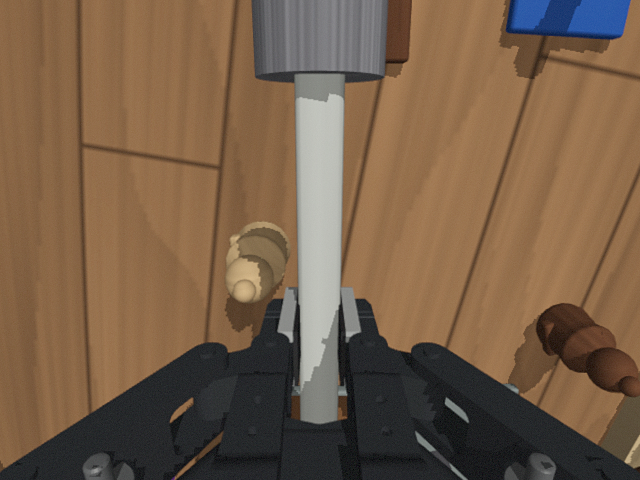

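The bar is held straight and level in the picture. Part of the brown rest's base shows behind the felt at (397,30). The cameras put the rest top at (0.4455,0.2265). I'll carry on to it.

Emit:
move_arm --increments '[[[1,-0.001,0.035,0,0],[1,-0.001,0.04,0,0],[1,-0.001,0.04,0,0],[1,0,0.035,0,0],[1,0,0.016,-0.02,0],[1,0,0,-0.03,0],[1,0,0,-0.025,0],[1,0,0,-0.01,0]]]'

```text
t: 23.55
tcp_pos: [0.4439, 0.2263, 0.0911]
tool_rot: [0.645, 0.765, -0.002, -0.001]
force: [-0.3, -0.5, -3.5]
finger_gap: 0.168
gripper_force: 69.0
```

Emit:
move_arm --increments '[[[1,0,0,-0.004,0],[1,0,0,0,0],[1,0,0,0,0],[1,0,0,0,0]]]'

```text
t: 23.95
tcp_pos: [0.4463, 0.2265, 0.0902]
tool_rot: [0.645, 0.764, 0.001, 0.001]
force: [0.1, -1.1, -2.6]
finger_gap: 0.169
gripper_force: 69.0
```

```bash
python3 - <<'E'
from h import *
st(); d=save("top","t6")
t=d["img"][:,:,::-1]; p=proj(d,[.4455,.2265,.072]); print(p)
manip.snapshot("scene"); s=manip.snapshot("scene"); q=proj(s,[.4455,.2265,.072]).astype(int); p=p.astype(int); print(q)
f=lambda im,c:cv2.resize(im[c[1]-50:c[1]+50,c[0]-65:c[0]+65],(390,300),interpolation=cv2.INTER_CUBIC)
cv2.imwrite("pics/p6.png",np.hstack([f(t,p),f(s["img"][:,:,::-1],q)]))
E
```

```text
t 23.95 tcp [0.4463 0.2265 0.0902] yang 9.68 F [ 0.1 -1.1 -2.6] M [ 0.036 -0.015 -0.075] gap 0.169 gf 69.0 q [0.25 0.59 1.87 0.   0.68 0.08]
[215. 257.]
[390 175]
```

View pics/p6.png

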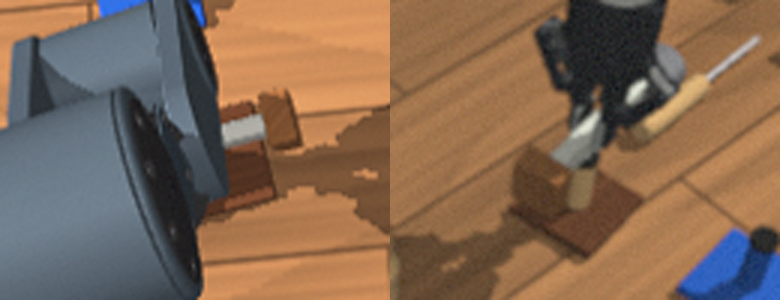

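The bar is just over the rest, which it hides in the scene view at about (580,180). I'll lower until it touches.

Emit:
move_arm --increments '[[[1,0,0,-0.005,0],[1,0,0,-0.004,0],[1,0,0,-0.001,0],[1,0,0,0,0],[1,0,0,0,0]]]'

```text
t: 24.6
tcp_pos: [0.4454, 0.2264, 0.079]
tool_rot: [0.645, 0.764, -0.0, -0.0]
force: [0.1, 0.1, -3.6]
finger_gap: 0.166
gripper_force: 69.0
```

Emit:
move_arm --increments '[[[1,0,0,-0.001,0],[1,0,0,0,0],[1,0,0,0,0]]]'

```text
t: 24.9
tcp_pos: [0.4456, 0.2264, 0.0783]
tool_rot: [0.645, 0.764, 0.0, 0.0]
force: [0.4, 0.1, -1.8]
finger_gap: 0.166
gripper_force: 69.4
```

Emit:
move_arm --increments '[[[1,0,0,-0.001,0],[1,0,0,0,0],[1,0,0,0,0]]]'

```text
t: 25.2
tcp_pos: [0.4456, 0.2264, 0.0782]
tool_rot: [0.645, 0.764, 0.0, 0.0]
force: [-1.7, -0.1, 7.5]
finger_gap: 0.171
gripper_force: 70.8
```

```bash
python3 -c "
from h import *
st();ft(6)"
```

```text
t 25.2 tcp [0.4456 0.2264 0.0782] yang 9.7 F [-1.7 -0.1  7.5] M [-0.095  0.353  0.013] gap 0.171 gf 70.8 q [ 0.25  0.61  1.87 -0.    0.66  0.08]
mean [-1.533 -0.492  7.64  -0.087  0.312 -0.034] sd [0.369 0.493 0.508 0.019 0.025 0.018]
```

Emit:
move_arm --increments '[[[1,0,0,0.0006,0],[1,0,0,0,0],[0.6,0,0,0,0],[0.4,0,0,0,0],[0,0,0,0,0],[-1,0,0,0,0],[-1,0,0,0,0],[-1,0,0,0,0]]]' --newtons 20

```text
t: 26.3
tcp_pos: [0.4454, 0.2264, 0.0776]
tool_rot: [0.645, 0.764, -0.0, -0.0]
force: [0.8, 0.6, 0.4]
finger_gap: 0.954
gripper_force: 0.0
```

Emit:
move_arm --increments '[[[-1,0,0,0,0],[-1,0,0,0.01,0],[-1,0,0,0.02,0],[-1,0,0,0.04,0],[-1,0,0,0.04,0],[-1,0,-0.02,0.03,0],[-1,0,-0.045,0,0],[-1,0,-0.045,0,0]]]'

```text
t: 27.1
tcp_pos: [0.4461, 0.1158, 0.2199]
tool_rot: [0.644, 0.765, 0.002, 0.002]
force: [-0.2, -0.6, -0.8]
finger_gap: 0.999
gripper_force: 0.0
```

Emit:
move_arm --increments '[[[-1,0,-0.045,0,0],[-1,0,-0.045,0,0],[-1,0,0,0,0],[-1,0,0,0,0]]]'

```text
t: 27.5
tcp_pos: [0.4454, 0.0255, 0.2183]
tool_rot: [0.646, 0.763, 0.0, 0.0]
force: [-0.6, -1.2, 0.6]
finger_gap: 0.998
gripper_force: 0.0
```

```bash
python3 - <<'E'
from h import *
st(); t=manip.snapshot("top");s=manip.snapshot("scene")
for c in("top","scene"):
  for r in manip.mark_of("bar",c)[:3]: print(c,np.round(r["xyz"],3),round(r["confidence"],2))
def f(d):
  c=proj(d,[.4455,.2265,.072]).astype(int); return cv2.resize(d["img"][c[1]-60:c[1]+60,c[0]-65:c[0]+65,::-1],(390,360),interpolation=cv2.INTER_CUBIC)
cv2.imwrite("pics/f.png",np.hstack([f(t),f(s)]))
E
```

```text
t 27.5 tcp [0.4454 0.0255 0.2183] yang 9.51 F [-0.6 -1.2  0.6] M [-0.01  -0.012 -0.027] gap 0.998 gf 0.0 q [-0.19  0.31  1.88  0.    0.95 -0.36]
top [0.446 0.24  0.071] 0.66
top [ 0.259 -0.321  0.009] 0.58
scene [0.442 0.238 0.068] 0.76
scene [ 0.258 -0.323  0.007] 0.71
```

View pics/f.png

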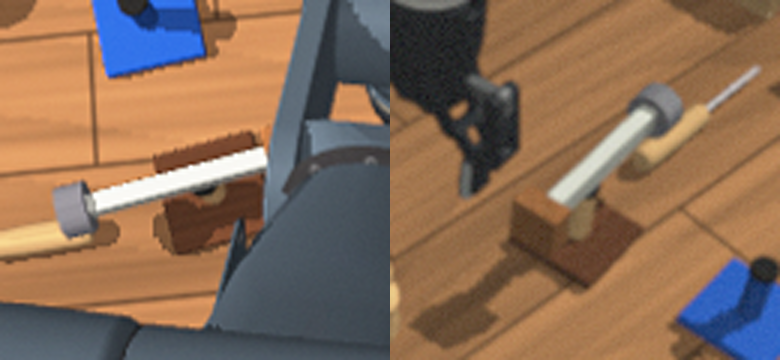

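The bar lies level across the brown rest by itself, and the gripper is clear of it. I'll hand it in.

```bash
python3 -c "
from h import *
print(manip.sign_off())"
```

```text
the job is handed in; nothing more can be done
None
```

I backed the nut off about half a turn, trial-lifted the bar (about 3.5 N, wood end heavier, balance about 16 mm from the middle) and set it back, then took it at its balance point, laid it level on the brown rest and handed the job in at about 28 s; no verdict was returned.

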